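# Set up the spot-test reading stand

### The job

Set up the grey reading stand for a colour test: first lay the white spot plate in the stand's shallow nest so that it sits level on the nest floor (press it down if it rides on the rim), then take the large backing board (the one both widest and tallest) from the storage rack and slide it edgewise, lower edge first, fully home into the stand's leaning slot. Let go of both, and leave the other boards, bottles, jar and mortar standing where they are.

Things in the scene. Friction and masses are not known exactly. Their poses are not given: they have to be found in the camera images.
- spot_plate: white porcelain spot plate with 12 shallow wells, a slab 60 x 115 x 16 mm lying loose on the bench; origin at the centre of its underside, x across its 60 mm width, y along its 115 mm length, z up out of the wells. It looks the same turned half round. About 0.2 kg
- board: the large backing board: plain brown hardboard 120 wide x 140 tall x 8 mm thick, standing upright in one slot of the white storage rack beside two smaller boards; origin at the middle of its lower edge, x through its thickness, y along its 120 mm width, z up the board. Either face may be front, and about 0.12 kg
- stand: grey reading stand, fixed to the bench, base 200 x 156 x 12 mm: the nest is on its left half seen from the robot, the leaning slot on its right half; origin at the centre of its underside, x from the nest towards the slot (to the robot's right), y along nest and slot (away from the robot), z up
- nest (a point): centre of the nest's floor on the stand, 12 mm above the bench. The nest is a recess 64 x 119 mm (long side along the stand's y) inside a rim 6 mm high and 6 mm wide; the plate seated stands 10 mm above the rim. Axes as the stand's
- slot: the stand's leaning slot, 11 mm wide, 126 mm long between end cheeks, 45 mm deep plus 9 mm of flared lips, outside 34 x 140 mm; origin at the centre of its floor (20 mm above the bench, 120 mm beyond the nest's centre), z along the slot out of its mouth, leaning 30 degrees from vertical towards the nest; y along the slot, x square to both (away from the nest and up)
- rack: white storage rack, fixed to the bench, base 164 x 146 x 12 mm, with three upright slots along its y at x = -50, 0 and +50 mm, each 11 mm wide, 35 mm deep, floor 12 mm above the bench (walls to 47 mm); origin at the centre of its underside
- short_board: the shorter board, 120 wide x 95 tall x 8 mm, same brown hardboard, standing in another slot of the rack (bystander); origin at the middle of its lower edge, z up the board
- narrow_board: the narrow board, 75 wide x 140 tall x 8 mm, same hardboard, standing in another slot of the rack (bystander); origin at the middle of its lower edge, z up
- dropper_near: amber dropper bottle with black rubber teat, 38 mm diameter, 113 mm tall, standing off one end of the spot plate (bystander); origin at the centre of its underside
- dropper_far: amber dropper bottle like the other, off the other end of the spot plate (bystander); origin at the centre of its underside
- dropper_back: amber dropper bottle like the others, beyond the far end of the reading stand (bystander); origin at the centre of its underside
- mortar: white porcelain mortar with its pestle, 96 mm diameter, 55 mm tall, pestle to 115 mm, at the back (bystander); origin at the centre of its underside
- wash_bottle: white plastic wash bottle, 68 mm diameter, 160 mm tall, at the back (bystander); origin at the centre of its underside
- stopper_jar: glass jar with steel lid, 76 mm diameter, 100 mm tall, at the front left (bystander); origin at the centre of its underside
Mind the look-alikes: they are no part of the job. Of the things shaped like the spot_plate, the white one is meant. Leave any turquoise look-alike of the board alone.

How it is judged:
On the way, in this order (a step that is already met when the one before it is completed fails the run):
1. the spot plate lies level in the nest, while the board is not yet in the leaning slot (x of spot_plate in the frame of nest between -0.005 and 0.005 m and y of spot_plate in the frame of nest between -0.005 and 0.005 m and z of spot_plate in the frame of nest between -0.003 and 0.003 m and angle between spot_plate's own z axis and vertical below 0.05 rad and angle between the y axis of spot_plate and the y axis of stand, either way round below 0.08 rad and distance between board and slot above 0.08 m), for 0.3 s.
2. the large board is fully home in the leaning slot, with the plate still seated (x of board in the frame of slot between -0.005 and 0.005 m and y of board in the frame of slot between -0.007 and 0.007 m and z of board in the frame of slot between -0.005 and 0.005 m and angle between the z axis of board and the z axis of slot, either way round below 0.12 rad and angle between the y axis of board and the y axis of slot, either way round below 0.08 rad and x of spot_plate in the frame of nest between -0.005 and 0.005 m and y of spot_plate in the frame of nest between -0.005 and 0.005 m and z of spot_plate in the frame of nest between -0.003 and 0.003 m and angle between spot_plate's own z axis and vertical below 0.05 rad and angle between the y axis of spot_plate and the y axis of stand, either way round below 0.08 rad), for 0.2 s.
At the end, for the whole second after the job is handed in: Plate in the nest: underside within 3 mm of its floor, 5 mm of its centre in x and y, tilt under 0.05, turn under 0.08 rad. Large board: lower edge within 5 mm of slot floor and mid-plane, 7 mm of its middle, lean within 0.12, turn within 0.08 rad of the slot. Both at rest (all of step 2 and linear speed of each of spot_plate, board below 0.02 m/s and angular speed of each of spot_plate, board below 0.1 rad/s); the robot touches nothing.
It fails at once if another board or a bystander bottle, jar or mortar is shifted more than 20 mm or tipped (distance of any of short_board, narrow_board, dropper_near, dropper_far, dropper_back, mortar, wash_bottle, stopper_jar from where it was at the start of the episode above 0.02 m or angle between any of short_board, narrow_board, dropper_near, dropper_far, dropper_back, mortar, wash_bottle, stopper_jar's own z axis and vertical above 0.35 rad).
It also fails if it takes over 72 s, if anything falls off the work surface, if the arm or the gripper's body presses on something with over 40 N, if the wrist force passes 120 N, or if a joint passes its speed limit or range.

### The arm

A 7-joint arm with a two-finger parallel gripper is mounted at the origin on the work surface. World frame = base frame: x ahead of the robot, y to its left, z up, the work surface at z = 0. Lengths are in m, angles in rad, forces in N, time in s.
With the tool pointing down it reaches from about 0.4 to 0.875 m from the base axis. Payload 19.3 kg.
Tool frame: the origin (TCP) lies on the centre line of the jaws, within the pads' length; the fingertips stand 14 mm ahead of it and the grasp point (between the pads) lies 5 mm behind it; z points along the fingers, y is the line along which they close (so a half turn about z gives the same grasp; the last joint's range is limited). The gripper opens to 85 mm and grips with 20 to 120 N. Pads are 22 mm wide; open, the fingers measure 114 mm over their backs; the gripper's body (76 mm by 85 mm) begins 54 mm behind the grasp point. The pads swing forward as they close: fully open they stand 13 mm farther back than shut.
Start: joints at [-1.405, 0.521, -0.036, 1.599, 0.021, 1.021, -0.113], TCP at [0.146, 0.608, 0.245] pointing down, gripper open.
Joint ranges: [-2.91, 2.91], [-0.3, 2.13], [-1.5, 1.42], [0.17, 2.43], [-1.26, 4.41], [0.16, 1.93], [-2.52, 2.52]. Speed limits (rad/s): [1.89, 1.89, 2.39, 2.39, 3.01, 3.01, 3.01].

### API

Orientations are given as [roll, pitch, yaw] about the fixed x, y, z axes, in that order (R = Rz(yaw) Ry(pitch) Rx(roll)).
In Python, from workcell import bot, grab_frame, regions_of gives the robot as it stands. The module is installed in compiled form; this text tells all that it offers.
- The arm moves only by the tool play_rows, never from a script. Its argument "plan" is a list of rows, each a list of 3 entries, a list of its own where there are three numbers: the shift along the tool's x, y, z in units of 2.5 cm (1.0 is 2.5 cm), then the turn, a rotation vector about the tool's x, y, z in units of 0.15 rad (1.0 is 0.15 rad), then the closure, from -1 (fully open) to 1 (shut). In form: [[[tx, ty, tz], [rx, ry, rz], jaw], ...]. A call has 1 to 20 rows; each row shifts and turns the commanded pose from where the row before left it, along the tool's axes as they then stand; what a row does not reach is not made up. A row lasts 1/8 s, in which the tool goes at most 62.5 mm and 10.7 degrees, less where a joint would pass 70% of its speed; a pose out of reach is approached as far as the arm can. A call with a number of a shift or a turn outside -1 to 1 is refused whole. A call with a gripper value outside its range is refused whole. The fingers move at their own pace and stop on an object; "newtons" is the grip in N (left out, the last holds). Time passes only in rows, so rows that do not move let the fingers close. It gives the time, the measured TCP pose, the force, the opening and the grip force at its end, in the units of the state.
- bot.observe(): the state, without advancing time (a new reading comes with each control period).
- grab_frame(name): name is "scene" or "side" or "wrist"; returns a dict with "pixels" (420x560x3 uint8, red, green, blue), "depth" (420x560 float32, m along the optical axis (not along the pixel's ray), 0 where there is no reading), "camera_matrix" (3x3 intrinsics, pixels), "R" (3x3) and "t" (3): a world point X has camera coordinates R X + t. Camera axes: x right, y down, z forward; pixel columns grow to the right and rows downward; lengths in m; the calibration is good to about 2 mm. A picture is of the moment at which its call begins.
- bot.job_done(): hands the job in; it is judged then, once.
Trained networks look in the newest picture that a camera, given by its name, has taken for a name from the list of things; names that differ only in an ending like _2 or _b are one class to them, and where a whole thing is asked for, a point or a joint stands for the part that bears it (a point fixed in the world has none). Each returns a list of dicts, best first, with "p" (0 to 1); they miss things now and then, are a little off and sometimes report something else, mostly with a low value. They report only what shows in the picture. A call takes as long as a camera call. They do not tell look-alikes from the thing itself.
- regions_of(thing, camera): "mask" (420x560 bool, what is visible of it) and "box" ([left, top, right, bottom] in pixels, round what is visible of it).
The state is a dict: "clock": time; "qpos": joint angles; "qd": joint speeds; "joint_efforts": joint torques, N m; "position": TCP position; "tool_rot": TCP orientation; "force": force on the tool from outside, world axes, zero at the start; "moment": the same for the moment, N m; "grip_width": finger opening in m; "finger_force": force on a finger pad.
Only numpy, scipy, OpenCV 4.12 (cv2) and the standard library are available. Lean on these libraries where they do the work, as an engineer would, in place of code of your own. Each camera call takes 0.05 s, during which the arm holds its last target. There are 200 camera calls.

## Working session

There is one attempt and no reset: what is moved stays moved. The work goes in short steps, Python scripts to look and compute and a tool call to move; the robot and the scene stay as the last step left them, time stands still between calls to the robot, and variables do not carry over. Pictures are saved under pics/ and viewed, at most 10 in all, crops included, and the job is handed in when it is done.

Besides the shell and the picture viewer there is one more tool, called after ">>>" as a command line: name --argument value ..., lists and objects as JSON in quotes. play_rows: Moves the arm, as the interface text tells. Its arguments: {"type":"object","properties":{"plan":{"type":"array"},"newtons":{"type":"number"}},"required":["plan"]}

```bash
mkdir -p pics; python3 - <<'E'
from workcell import bot, grab_frame, regions_of
import cv2,numpy as np
s=bot.observe();print({k:np.round(v,3).tolist() for k,v in s.items()})
ims=[]
for c in ("scene","side"):
    f=grab_frame(c);np.savez(f"pics/{c}0.npz",**f)
    cv2.imwrite(f"pics/{c}0.png",f["pixels"][...,::-1])
    print(c,np.round(f["R"],3).tolist(),np.round(f["t"],3),f["camera_matrix"].tolist())
    for n in ("spot_plate","board","stand","rack","short_board","narrow_board","dropper_near","dropper_back"):
        print(n,[(round(float(r["p"]),2),np.round(r["box"]).tolist()) for r in regions_of(n,c)[:4]])
E
```

```text
{'clock': 0.0, 'qpos': [-1.405, 0.522, -0.036, 1.6, 0.021, 1.021, -0.113], 'qd': [0.001, -0.001, 0.001, -0.002, 0.002, 0.0, -0.0], 'joint_efforts': [-0.001, -92.711, 1.979, -36.993, 0.018, 0.008, 0.0], 'position': [0.146, 0.607, 0.245], 'tool_rot': [-3.14, 0.0, 2.906], 'force': [-0.457, 0.492, 0.07], 'moment': [-0.006, -0.017, -0.037], 'finger_force': 0.0, 'grip_width': 0.085}
scene [[0.356, 0.935, 0.007], [0.784, -0.294, -0.547], [-0.509, 0.2, -0.837]] [-0.278 -0.362  1.328] [[387.83189002651375, 0.0, 277.62999912708915], [0.0, 387.83189002651375, 215.63935929654045], [0.0, 0.0, 1.0]]
spot_plate [(0.81, [277.0, 140.0, 319.0, 161.0]), (0.67, [332.0, 178.0, 371.0, 214.0])]
board [(0.93, [84.0, 229.0, 146.0, 259.0]), (0.58, [98.0, 180.0, 154.0, 233.0]), (0.48, [90.0, 253.0, 140.0, 284.0])]
stand [(0.68, [204.0, 192.0, 295.0, 267.0])]
rack [(0.94, [97.0, 244.0, 165.0, 324.0])]
short_board [(0.9, [94.0, 274.0, 157.0, 304.0])]
narrow_board [(0.55, [92.0, 255.0, 141.0, 280.0])]
dropper_near [(0.62, [327.0, 150.0, 340.0, 178.0]), (0.35, [366.0, 112.0, 399.0, 156.0])]
dropper_back [(0.78, [270.0, 243.0, 286.0, 266.0])]
side [[0.974, -0.225, 0.018], [-0.122, -0.592, -0.797], [0.19, 0.774, -0.604]] [-0.5    0.172  1.18 ] [[425.48623493935304, 0.0, 272.7640218629675], [0.0, 425.48623493935304, 213.0085673249471], [0.0, 0.0, 1.0]]
spot_plate [(0.97, [184.0, 198.0, 204.0, 220.0]), (0.73, [238.0, 180.0, 271.0, 194.0]), (0.65, [318.0, 278.0, 332.0, 334.0])]
board [(0.91, [230.0, 276.0, 264.0, 349.0]), (0.88, [296.0, 274.0, 315.0, 351.0])]
stand [(0.74, [369.0, 260.0, 409.0, 296.0]), (0.6, [241.0, 225.0, 310.0, 275.0])]
rack [(0.66, [281.0, 301.0, 363.0, 360.0])]
short_board [(0.69, [335.0, 280.0, 357.0, 338.0])]
narrow_board [(0.95, [316.0, 279.0, 332.0, 334.0])]
dropper_near [(0.76, [218.0, 171.0, 232.0, 196.0]), (0.51, [371.0, 260.0, 408.0, 294.0])]
dropper_back [(0.7, [301.0, 201.0, 314.0, 235.0])]
```

```bash
python3 - <<'E'
import cv2
a=cv2.imread("pics/scene0.png")[90:350,60:420];cv2.imwrite("pics/a.png",cv2.resize(a,None,fx=2.2,fy=2.2,interpolation=3))
a=cv2.imread("pics/side0.png")[130:380,130:430];cv2.imwrite("pics/b.png",cv2.resize(a,None,fx=2.4,fy=2.4,interpolation=3))
E
```

```text
(no output)
```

View pics/a.png

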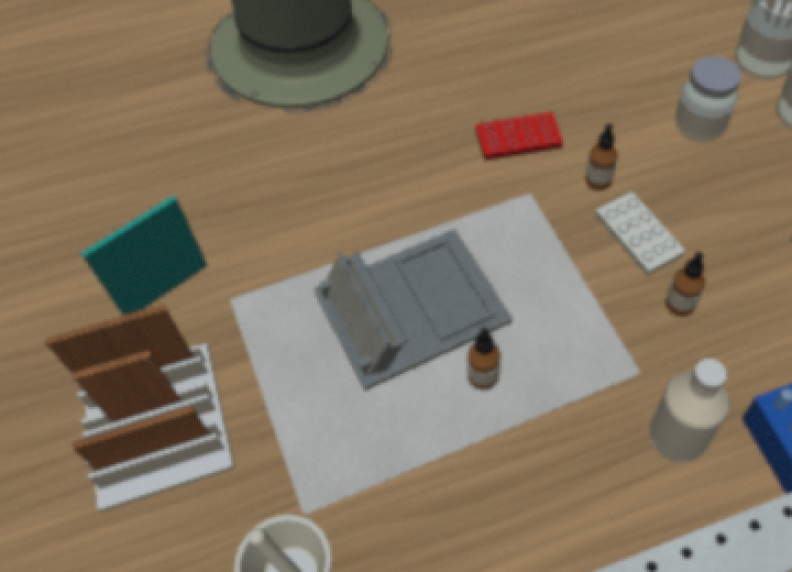

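View pics/b.png

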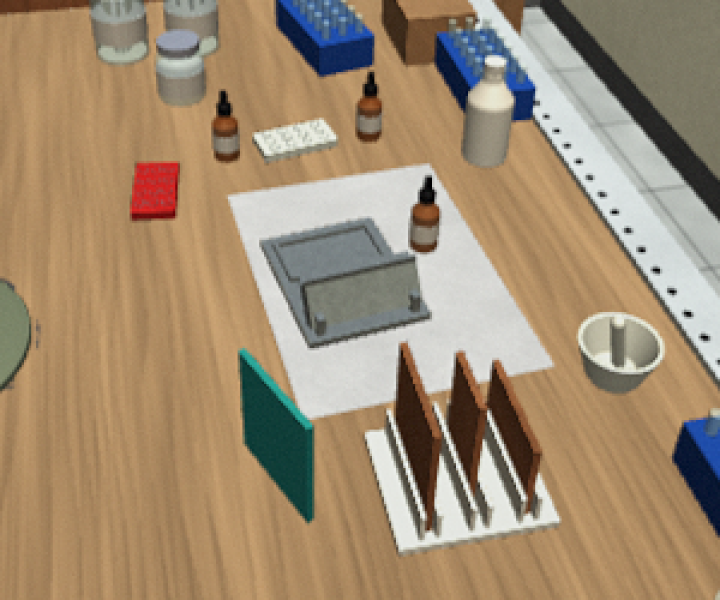

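The white plate is at scene (352,196); its look-alike, the red one at (298,150), is not meant. There are four boards: the front-slot brown one (115,244), wide and tall, is the one meant. The middle one (115,268) is narrow, the back one (125,289) is short, and the turquoise one at (126,206) is a look-alike. Crop a.png shows this clearly. Next I measure.

```bash
cat > h.py <<'E'
import numpy as np,cv2
from workcell import bot,grab_frame,regions_of
def cloud(f):
    d=f["depth"];K=f["camera_matrix"];v,u=np.indices(d.shape)
    c=np.stack([(u-K[0,2])/K[0,0]*d,(v-K[1,2])/K[1,1]*d,d],-1)
    X=(c-f["t"])@f["R"]; X[d<=0]=np.nan
    return X
def load(c): return dict(np.load(f"pics/{c}.npz"))
def snap(c,name):
    f=grab_frame(c);np.savez(f"pics/{name}.npz",**f);cv2.imwrite(f"pics/{name}.png",f["pixels"][...,::-1]);return f
def rect(P):
    r=cv2.minAreaRect((P[:,:2]*1000).astype(np.float32));return np.round(r[0],1),np.round(r[1],1),round(r[2],1)
E
python3 - <<'E'
from h import *
P=[];C=[]
for c in("scene0","side0"):
    f=load(c);X=cloud(f);b=X[...,2]
    P.append(X.reshape(-1,3));C.append(f["pixels"].reshape(-1,3).astype(float))
    # plate: white-ish in box
    boxes={"scene0":dict(plate=(328,174,375,216),stand=(196,185,300,272),rack=(76,225,170,325)),"side0":dict(plate=(234,176,274,198),stand=(236,215,312,277),rack=(278,268,368,362))}[c]
    for n,(l,t,r,bb) in boxes.items():
        Y=X[t:bb,l:r].reshape(-1,3);col=f["pixels"][t:bb,l:r].reshape(-1,3).astype(float)
        print(c,n,"zpct",np.round(np.nanpercentile(Y[:,2],[2,10,50,90,98]),3))
        if n=="plate": m=(Y[:,2]>.009)&(Y[:,2]<.022)
        elif n=="stand": m=(Y[:,2]>.008)&(Y[:,2]<.075)&(col.max(1)-col.min(1)<25)&(col.max(1)<150)
        else: m=(Y[:,2]>.006)&(Y[:,2]<.2)
        print(rect(Y[m]),m.sum())
        if n=="rack":
            br=(col[:,0]>col[:,2]*1.5)&(Y[:,2]>.06)
            Q=Y[br];print("board pts",br.sum(),np.nanmin(Q,0),np.nanmax(Q,0))
            np.save(f"pics/b_{c}.npy",Q)
E
```

```text
scene0 plate zpct [-0.004 -0.002  0.002  0.017  0.063]
(array([497.3, 321.4]), array([153.1,  62.6]), 10.0) 716
scene0 stand zpct [-0.003 -0.001  0.003  0.048  0.067]
(array([548. ,  15.4]), array([224.4, 200.1]), 7.7) 3805
scene0 rack zpct [-0.003 -0.001  0.012  0.122  0.151]
(array([ 523.6, -301.7]), array([161.6, 264.4]), 80.1) 5110
board pts 2624 [ 0.5063579  -0.37136873  0.06007201] [ 0.61915221 -0.25083414  0.15555676]
side0 plate zpct [-0.006 -0.004  0.001  0.015  0.017]
(array([512.4, 325.4]), array([115.8,  70.5]), 9.7) 335
side0 stand zpct [-0.004 -0.002  0.009  0.056  0.069]
(array([539.5,  12.5]), array([212.5, 202.5]), 6.6) 2325
side0 rack zpct [-0.004 -0.002  0.009  0.105  0.15 ]
(array([ 560.6, -238.9]), array([297.6, 164.3]), 89.4) 4375
board pts 1624 [ 0.50500327 -0.37499036  0.06000226] [ 0.61506396 -0.25300901  0.15406472]
```

>>> play_rows --plan '[[[-0.98,-0.45,0],[0,0,0],-1],[[-0.98,-0.45,0],[0,0,0],-1],[[-0.98,-0.45,0],[0,0,0],-1],[[-0.98,-0.45,0],[0,0,0],-1],[[-0.98,-0.45,0],[0,0,0],-1],[[-0.98,-0.45,0],[0,0,0],-1],[[-0.98,-0.45,0],[0,0,0],-1],[[-0.98,-0.45,0],[0,0,0],-1],[[-0.98,-0.45,0],[0,0,0],-1],[[-0.98,-0.45,0],[0,0,0],-1],[[-0.98,-0.45,0],[0,0,0],-1],[[-0.98,-0.45,0],[0,0,0],-1],[[-0.98,-0.45,0],[0,0,0],-1],[[-0.98,-0.45,0],[0,0,0],-1],[[-0.98,-0.45,0],[0,0,0],-1],[[-0.98,-0.45,0],[0,0,0],-1],[[-0.98,-0.45,0],[0,0,0],-1],[[0,0,0],[0,0,-0.9],-1],[[0,0,0],[0,0,-0.9],-1],[[0,0,0],[0,0,-0.9],-1]]'

```text
clock: 3.4
position: [0.5063, 0.3244, 0.2453]
tool_rot: [-3.142, -0.0, -2.968]
force: [0.2, -0.6, -0.4]
grip_width: 0.0854
finger_force: 0.0
```

```bash
python3 - <<'E'
from h import *
s=bot.observe();print(s["qpos"],s["position"],s["tool_rot"])
f=snap("wrist","w1");X=cloud(f);print(f["R"],f["t"],-f["R"].T@f["t"])
for r in regions_of("spot_plate","wrist")[:3]:
    m=r["mask"];Y=X[m];print(r["p"],r["box"],m.sum(),np.nanpercentile(Y[:,2],[5,50,95]))
    Z=Y[(Y[:,2]>.010)&(Y[:,2]<.022)];print(rect(Z))
E
```

```text
[-0.63406135  0.48357077 -0.04890624  1.66421025  0.0271093   0.99448343
  1.05221772] [0.50633847 0.3243914  0.24530196] [-3.14158866e+00 -1.09985879e-05 -2.96802814e+00]
[[-1.73150223e-01  9.84895373e-01  3.23897298e-04]
 [ 9.31583699e-01  1.63670978e-01  3.24597631e-01]
 [ 3.19641693e-01  5.65058896e-02 -9.45852141e-01]] [-0.23052785 -0.56699144  0.19939677] [0.42454852 0.30857876 0.37271861]
0.77 [249.9, 121.3, 311.9, 233.9] 6524 [0.01356456 0.01511826 0.01651214]
(array([515.6, 326.2]), array([115.3,  60. ]), 10.7)
```

View pics/w1.png

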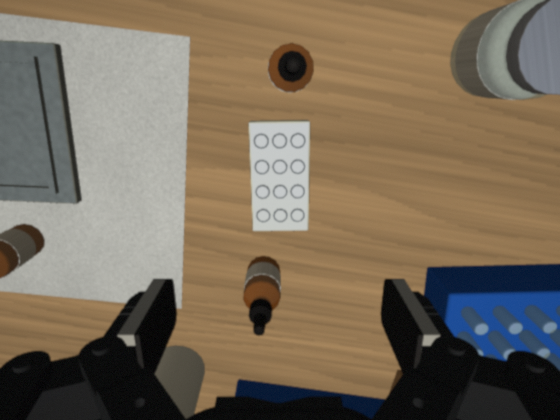

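```bash
python3 - <<'E'
from h import *
from scipy.spatial.transform import Rotation as Ro
f=load("w1");X=cloud(f)
T=np.array([0.50634,0.32439,0.2453]);R=Ro.from_euler("xyz",[-3.14159,0,-2.968]).as_matrix()
Y=(X-T)@R
m=(X[...,2]>.17)
print(m.sum())
for s in(-1,1):
    q=Y[m&(Y[...,1]*s>.03)&(abs(Y[...,0])<.03)]
    print(s,len(q),np.round(np.percentile(q,[0,1,5,50,95,99,100],axis=0)*1000,1).tolist())
# bottles
for r in regions_of("dropper_near","wrist")[:4]:
    Z=X[r["mask"]];print(r["p"],r["box"],np.nanmedian(Z,0))
# stand nearby
f=load("scene0")
E
```

```text
33239
-1 14093 [[-12.2, -76.0, -70.7], [-9.3, -73.0, -69.1], [-4.2, -68.5, -65.6], [10.6, -50.0, -50.0], [16.7, -33.4, -9.6], [17.2, -30.8, -2.0], [18.1, -30.0, 2.5]]
1 13675 [[-12.2, 30.0, -70.8], [-9.3, 30.6, -68.6], [-4.3, 33.0, -65.0], [10.5, 48.6, -49.8], [16.5, 66.2, -9.4], [17.2, 70.7, -1.9], [17.9, 73.2, 3.1]]
0.73 [270.6, 44.5, 316.4, 92.5] [0.41282368 0.315576   0.0642326 ]
```

>>> play_rows --plan '[[[-0.38,0,0],[0,0,-0.09],-1],[[0,0,0.95],[0,0,0],-1],[[0,0,0.95],[0,0,0],-1],[[0,0,0.95],[0,0,0],-1],[[0,0,0.95],[0,0,0],-1],[[0,0,0.95],[0,0,0],-1],[[0,0,0.95],[0,0,0],-1],[[0,0,0.95],[0,0,0],-1],[[0,0,0.95],[0,0,0],-1],[[0,0,0.95],[0,0,0],-1],[[0,0,0.58],[0,0,0],-1],[[0,0,0],[0,0,0],-1],[[0,0,0],[0,0,0],1],[[0,0,0],[0,0,0],1],[[0,0,0],[0,0,0],1],[[0,0,0],[0,0,0],1],[[0,0,0],[0,0,0],1]]' --newtons 40

```text
clock: 5.68
position: [0.5162, 0.3263, 0.0182]
tool_rot: [3.141, 0.001, -2.959]
force: [-1.1, -0.6, 5.9]
grip_width: 0.0587
finger_force: 42.2
```

>>> play_rows --plan '[[[0,0,-0.5],[0,0,0],1],[[0,0,-0.95],[0,0,0],1],[[0,0,-0.95],[0,0,0],1],[[0,0,-0.95],[0,0,0],1],[[0,0,-0.95],[0,0,0],1],[[0,0,-0.95],[0,0,0],1],[[0,0,-0.95],[0,0,0],1],[[0,0,-0.95],[0,0,0],1],[[0,0,-0.95],[0,0,0],1],[[0,0,-0.95],[0,0,0],1],[[0.16,-0.87,0],[0,0,0],1],[[0.16,-0.87,0],[0,0,0],1],[[0.16,-0.87,0],[0,0,0],1],[[0.16,-0.87,0],[0,0,0],1],[[0.16,-0.87,0],[0,0,0],1],[[0.16,-0.87,0],[0,0,0],1],[[0.16,-0.87,0],[0,0,0],1],[[0,0,0],[0,0,0],1]]'

```text
clock: 7.92
position: [0.516, 0.1687, 0.2433]
tool_rot: [-3.141, -0.0, -2.961]
force: [1.1, 0.2, -2.0]
grip_width: 0.0584
finger_force: 44.6
```

```bash
python3 - <<'E'
from h import *
s=bot.observe();print(s["position"],s["tool_rot"],s["force"],s["grip_width"])
f=snap("wrist","w2");X=cloud(f)
for n in("stand","spot_plate"):
  for r in regions_of(n,"wrist")[:3]:
    m=r["mask"];Y=X[m];print(n,r["p"],r["box"],m.sum(),np.nanpercentile(Y[:,2],[2,5,50,95,98]))
    if n=="stand":np.save("pics/stand_m.npy",m)
E
```

```text
[0.51595466 0.16874751 0.24334031] [-3.14094743e+00 -1.21441775e-04 -2.96148435e+00] [ 1.11104928  0.19226376 -1.97070453] 0.05835636589415659
stand 0.76 [1.0, 49.5, 227.6, 229.1] 31988 [0.00930658 0.0097274  0.01133896 0.06668009 0.07145754]
```

View pics/w2.png

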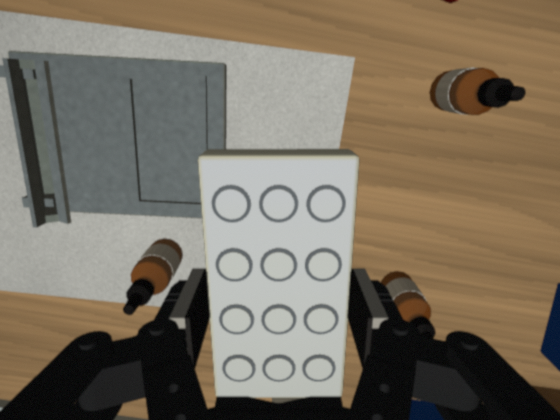

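```bash
cat > fit.py <<'E'
from h import *
from scipy.optimize import minimize
import sys
f=load(sys.argv[1]);X=cloud(f);P=X.reshape(-1,3);col=f["pixels"].reshape(-1,3).astype(float)
zmax=.03
ok=np.isfinite(P[:,2])&(P[:,2]<zmax)&(P[:,2]>-.01)&(np.abs(P[:,0]-.545)<.11)&(np.abs(P[:,1]-.02)<.14)
P=P[ok];print(len(P))
def cost(p):
    c,s=np.cos(p[2]),np.sin(p[2]);d=P[:,:2]-p[:2]
    # stand y axis = (c,s) ; stand x axis = (s,-c)
    v=np.abs(d@[c,s]);u=d@[s,-c]
    # p = nest centre ; base spans u in [p3-100,p3+100]
    h=np.zeros(len(P))+p[4]
    base=(v<.078)&(np.abs(u-p[3])<.1);h[base]=.012+p[4]
    rim=(np.abs(u)<.038)&(v<.0655)&~((np.abs(u)<.032)&(v<.0595));h[rim]=.018+p[4]
    use=(u<.055)|(v>.078)
    e=np.abs(P[:,2]-h)[use];return np.minimum(e,.006).mean()*1000
best=None
for dx in(-.01,0,.01):
  for dy in(-.01,0,.01):
    for th in(.0,.08,.16):
      r=minimize(cost,[.545+dx,.06+dy,th,.056,-.001],method="Nelder-Mead",options=dict(initial_simplex=np.array([.545+dx,.06+dy,th,.056,-.001])+np.vstack([np.zeros(5),np.diag([.008,.008,.06,.006,.001])]),maxiter=400))
      if best is None or r.fun<best.fun:best=r
print(best.fun,np.round(best.x,4))
p=best.x;c,s=np.cos(p[2]),np.sin(p[2])
print("nest",p[:2],"stand yaw dir",np.degrees(p[2]),"slot",p[:2]+.12*np.array([s,-c]))
E
python3 fit.py w2; python3 fit.py scene0;python3 fit.py side0
```

```text
40970
0.8063043854301283 [ 0.5103  0.0557  0.1258  0.0451 -0.0008]
nest [0.51027742 0.05568518] stand yaw dir 7.207946050593988 slot [ 0.52533391 -0.0633665 ]
6174
1.5558589031966417 [5.079e-01 5.590e-02 1.424e-01 4.410e-02 2.000e-04]
nest [0.50789224 0.05592762] stand yaw dir 8.157164078806199 slot [ 0.52491891 -0.06285829]
3359
1.722902313096558 [ 0.5082  0.0572  0.113   0.0435 -0.0012]
nest [0.50822464 0.05719357] stand yaw dir 6.47232125460635 slot [ 0.52175142 -0.0620416 ]
```

```bash
cat > inhand.py <<'E'
from h import *
import sys
f=load(sys.argv[1]);X=cloud(f);px=f["pixels"].astype(int)
m=(X[...,2]>float(sys.argv[2]))&(X[...,2]<float(sys.argv[3]))&(px.min(-1)>120)
m=cv2.morphologyEx(m.astype(np.uint8),cv2.MORPH_OPEN,np.ones((5,5)))
n,l,st,_=cv2.connectedComponentsWithStats(m);i=1+np.argmax(st[1:,4]);Y=X[l==i]
print(st[i],rect(Y),np.percentile(Y[:,2],[5,50,95]))
E
python3 inhand.py w2 .21 .27
```

```text
[  198   156   161   242 28598] (array([515.4, 167. ]), array([114.6,  60. ]), 10.4) [0.2389982  0.24002454 0.24110528]
```

>>> play_rows --plan '[[[0.2,-0.87,0],[0,0,0],1],[[0.2,-0.87,0],[0,0,0],1],[[0.2,-0.87,0],[0,0,0],1],[[0.2,-0.87,0],[0,0,0],1],[[0.2,-0.86,0],[0,0,0],1],[[0,0,0],[0,0,0.37],1],[[0,0,0.92],[0,0,0],1],[[0,0,0.92],[0,0,0],1],[[0,0,0.92],[0,0,0],1],[[0,0,0.92],[0,0,0],1],[[0,0,0.92],[0,0,0],1],[[0,0,0.92],[0,0,0],1],[[0,0,0.92],[0,0,0],1],[[0,0,0.92],[0,0,0],1],[[0,0,0],[0,0,0],1],[[0,0,0],[0,0,0],1]]'

```text
clock: 10.07
position: [0.5113, 0.0603, 0.06]
tool_rot: [3.141, 0.001, -3.014]
force: [-0.1, -0.2, -1.9]
grip_width: 0.0585
finger_force: 44.6
```

```bash
python3 - <<'E'
from h import *
s=bot.observe();print(s["position"],s["tool_rot"],s["force"],s["grip_width"])
for c in("wrist","scene","side"): f=snap(c,c+"3")
a=cv2.imread("pics/wrist3.png");
b=cv2.resize(cv2.imread("pics/scene3.png")[170:290,190:310],(400,400),interpolation=3)
cv2.imwrite("pics/c3.png",np.hstack([cv2.resize(a,(400,400)),b]))
E
python3 inhand.py wrist3 .04 .075; python3 inhand.py scene3 .04 .075
```

```text
[0.51130046 0.06028145 0.05996216] [ 3.14146495e+00  6.26165848e-04 -3.01403806e+00] [-0.09054135 -0.15382692 -1.87562044] 0.0584600671450334
[  198   156   161   242 26872] (array([510.8,  59.1]), array([115.2,  60.5]), 7.4) [0.05560126 0.05661167 0.05767708]
[255 201  25  31 547] (array([524.1,  60.1]), array([88.9, 60.7]), 8.1) [0.05505116 0.05785613 0.06043647]
```

View pics/c3.png

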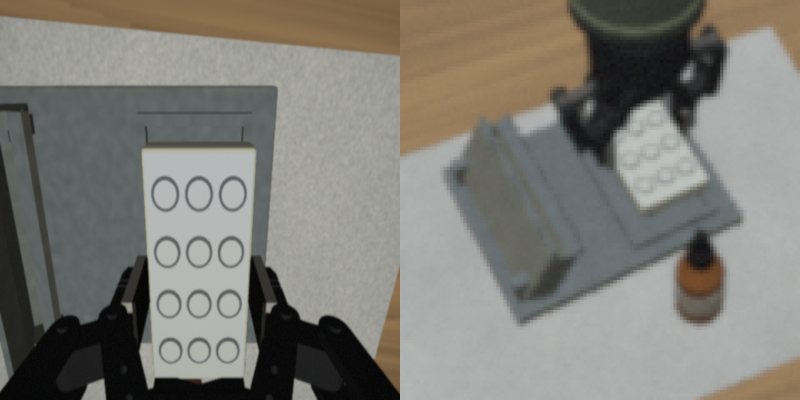

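```bash
python3 fit.py wrist3; python3 - <<'E'
from h import *
# detailed: dark inner rim edge lines vs plate edges, in wrist image -> world at z=.018
f=load("wrist3");g=cv2.cvtColor(f["pixels"],cv2.COLOR_RGB2GRAY).astype(int)
print(g[143,185:350:1].tolist())
E
```

```text
71511
0.5965358832599007 [ 0.5101  0.0557  0.1269  0.0437 -0.0008]
nest [0.51012765 0.05572396] stand yaw dir 7.272551045519781 slot [ 0.52531837 -0.06331066]
[100, 101, 100, 102, 100, 99, 100, 101, 101, 101, 99, 100, 101, 100, 101, 100, 100, 98, 86, 60, 52, 70, 91, 98, 98, 97, 98, 97, 100, 99, 101, 101, 101, 100, 101, 101, 101, 102, 103, 102, 103, 102, 102, 101, 101, 102, 100, 100, 101, 100, 100, 99, 100, 100, 100, 100, 102, 100, 102, 101, 100, 101, 101, 101, 102, 100, 101, 102, 102, 100, 100, 100, 100, 101, 101, 100, 101, 104, 102, 103, 101, 100, 101, 101, 99, 100, 98, 99, 98, 100, 101, 101, 102, 103, 104, 104, 105, 104, 103, 103, 103, 103, 103, 102, 104, 102, 102, 102, 102, 100, 100, 100, 100, 101, 101, 101, 101, 104, 103, 103, 103, 102, 103, 103, 105, 103, 103, 104, 104, 105, 105, 105, 105, 105, 103, 104, 104, 102, 103, 101, 101, 100, 100, 99, 101, 101, 102, 103, 102, 104, 104, 104, 95, 73, 64, 80, 98, 99, 100, 100, 100, 100, 100, 100, 100]
```

>>> play_rows --plan '[[[0.04,-0.13,0.2],[0,0,0],1],[[0,0,0.2],[0,0,0],1],[[0,0,0],[0,0,0],1],[[0,0,0],[0,0,0],1]]'

```text
clock: 10.72
position: [0.5103, 0.0566, 0.0492]
tool_rot: [-3.142, -0.0, -3.014]
force: [0.2, -0.1, -2.1]
grip_width: 0.0587
finger_force: 44.6
```

>>> play_rows --plan '[[[0,0.02,0.18],[0,0,0],1],[[0,0,0.18],[0,0,0],1],[[0,0,0.18],[0,0,0],1],[[0,0,0.16],[0,0,0],1],[[0,0,0],[0,0,0],1],[[0,0,0],[0,0,0],1]]'

```text
clock: 11.48
position: [0.5103, 0.0571, 0.0319]
tool_rot: [-3.142, 0.0, -3.015]
force: [1.0, -0.4, -2.0]
grip_width: 0.0587
finger_force: 44.6
```

>>> play_rows --plan '[[[0,0,0.05],[0,0,0],1],[[0,0,0.04],[0,0,0],1],[[0,0,0],[0,0,0],1],[[0,0,0],[0,0,0],-1],[[0,0,0],[0,0,0],-1],[[0,0,0],[0,0,0],-1],[[0,0,-0.5],[0,0,0],-1],[[0,0,-0.9],[0,0,0],-1],[[0,0,-0.9],[0,0,0],-1],[[0,0,-0.9],[0,0,0],-1],[[0,0,-0.9],[0,0,0],-1],[[0,0,-0.9],[0,0,0],-1],[[0,0,-0.9],[0,0,0],-1],[[0,0,-0.9],[0,0,0],-1],[[0,0,0],[0,0,0],-1]]'

```text
clock: 13.35
position: [0.511, 0.0572, 0.2016]
tool_rot: [3.141, 0.003, -3.015]
force: [-0.1, -1.1, -0.2]
grip_width: 0.0856
finger_force: 0.0
```

```bash
python3 - <<'E'
from h import *
s=bot.observe();print(s["position"],s["tool_rot"],s["qpos"])
f=snap("wrist","w4");X=cloud(f)
for r in regions_of("spot_plate","wrist")[:2]:
    Y=X[r["mask"]];print(r["p"],r["box"],rect(Y[(Y[:,2]>.022)&(Y[:,2]<.035)]),np.percentile(Y[:,2],[5,50,95]))
    Q=Y[(Y[:,2]>.022)&(Y[:,2]<.035)];A=np.c_[Q[:,:2]-Q[:,:2].mean(0),np.ones(len(Q))];print(np.linalg.lstsq(A,Q[:,2],rcond=None)[0])
f=load("wrist3")
E
python3 fit.py w4
```

```text
[0.51095401 0.0571797  0.2016173 ] [ 3.14131923  0.00318841 -3.0146234 ] [-0.23464896  0.40190239  0.01022268  1.93763626 -0.00552351  0.79888056
  1.47636522]
0.86 [239.8, 113.9, 314.5, 245.0] (array([509.6,  55.9]), array([114.5,  60. ]), 7.5) [nan nan nan]
[0.00220593 0.00030708 0.02709155]
55786
1.8690258169724527 [ 0.5104  0.056   0.1276  0.0439 -0.0006]
nest [0.51040622 0.05596362] stand yaw dir 7.30843654406436 slot [ 0.5256715  -0.06306146]
```

```bash
python3 - <<'E'
from h import *
th=np.radians(7.28);c,s=np.cos(th),np.sin(th)
ys=np.array([c,s,0]);xs=np.array([s,-c,0])
zs=-.5*xs+np.array([0,0,np.sqrt(.75)]);xx=np.cross(ys,zs)
print("zs",zs,"xx",xx,"ys",ys)
for n in("w2","w4","wrist3","scene0","side0"):
    nest=np.array([.5103,.0557,.0]);O=nest+.12*xs+[0,0,.0195]
    P=cloud(load(n)).reshape(-1,3)-O;P=P[np.isfinite(P[:,0])]
    q=np.c_[P@xx,P@ys,P@zs]*1000
    q=q[(abs(q[:,0])<25)&(abs(q[:,1])<80)&(q[:,2]>2)&(q[:,2]<62)]
    print(n,len(q),"y",np.percentile(q[:,1],[.5,1,2,98,99,99.5]).round(1))
    for a in range(6,62,6):
        k=q[(q[:,2]>a)&(q[:,2]<a+6)&(abs(q[:,1])<60)]
        if len(k)>15:print(a,len(k),np.histogram(k[:,0],np.arange(-22,23,2))[0])
E
```

```text
zs [-0.06335918  0.49596937  0.8660254 ] xx [ 0.10974132 -0.85904414  0.5       ] ys [0.99193874 0.12671836 0.        ]
w2 6652 y [-72.8 -69.7 -68.8  67.8  69.2  70.2]
6 126 [ 0  0  0  0  0  0  0  0  0  3  3  3  5 56  0  0  0  0  0  0 20 22]
12 128 [ 0  0  0  0  0  0  0  0  5  7  6 11 26 73  0  0  0  0  0  0  0  0]
18 153 [ 0  0  0  0  0  0  0  0  2 30 28 21  4 68  0  0  0  0  0  0  0  0]
24 67 [ 0  0  0  0  0  0  0  0  0  0  0  0  0 67  0  0  0  0  0  0  0  0]
30 63 [ 0  0  0  0  0  0  0  0  0  0  0  0  0 63  0  0  0  0  0  0  0  0]
42 1041 [  0   0   0   0   0   0  35 308 103   0   0   0   0 342 245   8   0   0
   0   0   0   0]
48 2698 [  0   0   0 286 252 337 332  44   0   0   0   0   0   3 205 443 320 368
 108   0   0   0]
54 338 [  0   0   0  12 129  27   0   0   0   0   0   0   0   0   0   2 128  40
   0   0   0   0]
w4 8021 y [-72.1 -70.  -69.7  66.4  68.1  69.1]
6 456 [ 0  0  0  0  0  0  0 89 79  7  2  0  0  0  0  0 67 81 32 34 33 23]
12 342 [  0   0   0   0   0   0   0  75 114   9   5   0   0   0   0   0  68  69
   2   0   0   0]
18 400 [  0   0   0   0   0   0   0  94 102 
[... 2263 characters left out ...]
  0  2 20  7  1  0  0  0  0  0  0  0  0  1 12 11  0  0  0]
side0 979 y [-73.6 -73.1 -72.7  63.9  66.2  66.9]
6 91 [ 0  0  0  0  0  0  0  0  0  0  0  0  0  0  2 11 39 14 16  4  3  1]
12 82 [ 0  0  0  0  0  0  0  0  0  0  0  0  0  1  4  4 34 30  9  0  0  0]
18 83 [ 0  0  0  0  0  0  0  0  0  0  0  0  0  0  2 14 35 22  9  1  0  0]
24 83 [ 0  0  0  0  0  0  0  0  0  0  0  0  0  0  8 12 26 22 11  4  0  0]
30 82 [ 0  0  0  0  0  0  0  0  0  0  0  0  0  1  1 14 29 28  7  2  0  0]
36 82 [ 0  0  0  0  0  0  0  0  0  0  0  0  0  0  3 11 28 26 14  0  0  0]
42 83 [ 0  0  0  0  0  0  0  0  0  0  0  0  1  1  4 26 24 19  8  0  0  0]
48 160 [ 0  0  2  5 21 23 15  6  1  0  0  0  0  0  1  7 18 37 20  4  0  0]
```

>>> play_rows --plan '[[[0.14,-0.97,-0.27],[0,0,0],-1],[[0.14,-0.97,-0.27],[0,0,0],-1],[[0.14,-0.97,-0.27],[0,0,0],-1],[[0.14,-0.97,-0.27],[0,0,0],-1],[[0.14,-0.97,-0.27],[0,0,0],-1],[[0.14,-0.97,-0.27],[0,0,0],-1],[[0.14,-0.97,-0.27],[0,0,0],-1],[[0.14,-0.97,-0.27],[0,0,0],-1],[[0.14,-0.97,-0.27],[0,0,0],-1],[[0.14,-0.97,-0.27],[0,0,0],-1],[[0.14,-0.97,-0.27],[0,0,0],-1],[[0.14,-0.97,-0.27],[0,0,0],-1],[[0.14,-0.97,-0.27],[0,0,0],-1],[[0.14,-0.97,-0.27],[0,0,0],-1],[[0.14,-0.97,-0.27],[0,0,0],-1],[[0,0,0],[0,0,1],-1],[[0,0,0],[0,0,1],-1],[[0,0,0],[0,0,1],-1],[[0,0,0],[0,0,1],-1],[[0,0,0],[0,0,1],-1]]'

```text
clock: 15.95
position: [0.504, -0.3102, 0.2999]
tool_rot: [-3.141, -0.001, 2.514]
force: [-0.4, 0.6, 0.0]
grip_width: 0.0854
finger_force: 0.0
```

>>> play_rows --plan '[[[0,0,0],[0,0,1],-1],[[0,0,0],[0,0,1],-1],[[0,0,0],[0,0,1],-1],[[0,0,0],[0,0,1],-1],[[0,0,0],[0,0,1],-1],[[0,0,0],[0,0,1],-1],[[0,0,0],[0,0,0.3],-1],[[0,0,0],[0,0,0],-1],[[0,0,0],[0,0,0],-1]]'

```text
clock: 17.08
position: [0.5042, -0.3103, 0.3004]
tool_rot: [-3.141, -0.0, 1.575]
force: [-0.1, -0.4, 0.9]
grip_width: 0.0855
finger_force: 0.0
```

```bash
python3 - <<'E'
from h import *
s=bot.observe();print(s["position"],s["tool_rot"],s["qpos"])
f=snap("wrist","w5");X=cloud(f);px=f["pixels"].astype(int)
br=(px[...,0]>px[...,2]*1.35)&(X[...,2]>.13)&(X[...,2]<.165)&(X[...,1]<-.2)
n,l,st,_=cv2.connectedComponentsWithStats(br.astype(np.uint8))
for i in range(1,n):
    if st[i,4]>60:
        Y=X[l==i];print(st[i],rect(Y),np.percentile(Y[:,2],[2,50,98]))
        Q=Y[Y[:,2]>Y[:,2].max()-.006];print("  top",rect(Q))
for n in("board","short_board","narrow_board","rack"):
    print(n,[(round(float(r["p"]),2),np.round(r["box"]).tolist()) for r in regions_of(n,"wrist")[:4]])
E
```

```text
[ 0.50419596 -0.31027487  0.30041954] [-3.14091873e+00 -1.73893038e-04  1.57496102e+00] [ 0.0902744   0.46009851  0.52282826  1.64392714 -0.25045646  1.1056066
  0.68552615]
[ 282  115   14  146 1454] (array([ 512.9, -311.2]), array([119.3,   8. ]), 89.3) [0.13726097 0.15077508 0.15215392]
  top (array([ 512.9, -311.3]), array([119.,   8.]), 89.3)
[ 339  144   21   94 1273] (array([ 562.8, -312. ]), array([75.2,  8.4]), 89.5) [0.13128879 0.15041973 0.15211107]
  top (array([ 562.6, -312. ]), array([75. ,  8.3]), 89.9)
board [(0.86, [84.0, 67.0, 198.0, 211.0]), (0.77, [284.0, 108.0, 298.0, 259.0])]
short_board [(0.68, [371.0, 109.0, 406.0, 241.0])]
narrow_board [(0.77, [327.0, 129.0, 358.0, 240.0]), (0.18, [282.0, 108.0, 297.0, 259.0])]
rack [(0.8, [256.0, 93.0, 406.0, 225.0])]
```

View pics/w5.png

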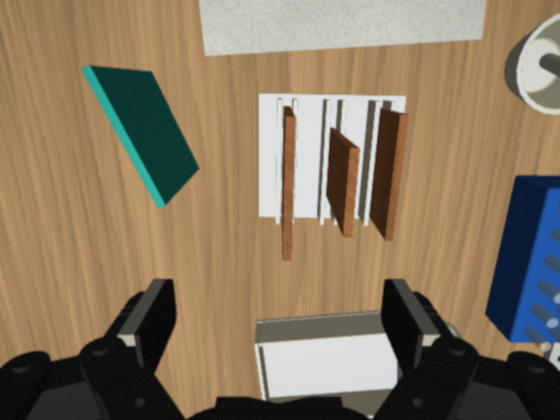

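Pixels: the meant board is at (289,183) and 119 mm wide with its top at z 0.152. The narrow board is at (343,182) and 75 mm wide, the short one at (388,175), and the turquoise one at (140,135). The front brown board is confirmed.

>>> play_rows --plan '[[[-0.03,0.39,0],[0,0,0.1],0.06],[[0,0,0.5],[0,0,0],0.06],[[0,0,0.8],[0,0,0],0.06],[[0,0,0.8],[0,0,0],0.06],[[0,0,0.8],[0,0,0],0.06],[[0,0,0.8],[0,0,0],0.06],[[0,0,0],[0,0,0],0.06],[[0,0,0],[0,0,0],0.06]]' --newtons 40

```text
clock: 18.32
position: [0.5142, -0.3112, 0.2086]
tool_rot: [3.141, 0.0, 1.559]
force: [0.8, -0.3, -0.8]
grip_width: 0.0402
finger_force: 0.0
```

>>> play_rows --plan '[[[0,0,0.7],[0,0,0],0.06],[[0,0,0.7],[0,0,0],0.06],[[0,0,0.7],[0,0,0],0.06],[[0,0,0.7],[0,0,0],0.06],[[0,0,0.3],[0,0,0],0.06],[[0,0,0],[0,0,0],0.06],[[0,0,0],[0,0,0],1],[[0,0,0],[0,0,0],1],[[0,0,0],[0,0,0],1],[[0,0,0],[0,0,0],1],[[0,0,0],[0,0,0],1]]' --newtons 50

```text
clock: 19.7
position: [0.5141, -0.3113, 0.1314]
tool_rot: [3.141, 0.0, 1.559]
force: [-3.2, 1.7, 6.3]
grip_width: 0.0075
finger_force: 49.8
```

>>> play_rows --plan '[[[0,0,-0.3],[0,0,0],1],[[0,0,-0.7],[0,0,0],1],[[0,0,-0.8],[0,0,0],1],[[0,0,-0.9],[0,0,0],1],[[0,0,-0.9],[0,0,0],1],[[0,0,-0.9],[0,0,0],1],[[0,0,-0.9],[0,0,0],1],[[0,0,-0.9],[0,0,0],1],[[0,0,-0.6],[0,0,0],1],[[0.5,0,0],[0,0,0],1],[[0.9,0,0],[0,0,0],1],[[0.9,0,0],[0,0,0],1],[[0.9,0,0],[0,0,0],1],[[0.9,0,0],[0,0,0],1],[[0.9,0,0],[0,0,0],1],[[0.9,0,0],[0,0,0],1],[[0.9,0,0],[0,0,0],1],[[0.9,-0.1,0],[0,0,0],1],[[0.9,-0.1,0],[0,0,0],1],[[0.5,0,0],[0,0,0],1]]'

```text
clock: 22.2
position: [0.5113, -0.0818, 0.3028]
tool_rot: [-3.141, -0.0, 1.56]
force: [0.1, 0.5, -1.3]
grip_width: 0.0074
finger_force: 48.8
```

>>> play_rows --plan '[[[0.9,0,0],[0,0,0],1],[[0.9,0,0],[0,0,0],1],[[0.9,0,0],[0,0,0],1],[[0.9,0,0],[0,0,0],1],[[0.9,0,0],[0,0,0],1],[[0.4,0,0],[0,0,0.5],1],[[0,0,0],[0,0,0.9],1],[[0,0,0],[0,0,0.9],1],[[0,0,0],[0,0,0.9],1],[[0,0,0],[0,0,0.9],1],[[0,0,0],[0,0,0.9],1],[[0,0,0],[0,0,0.9],1],[[0,0,0],[0,0,0.9],1],[[0,0,0],[0,0,0.9],1],[[0,0,0],[0,0,0.9],1],[[0,0,0],[0,0,0.9],1],[[0,0,0],[0,0,0],1],[[0,0,0],[0,0,0],1]]'

```text
clock: 24.45
position: [0.5132, 0.0391, 0.3031]
tool_rot: [3.141, 0.0, 0.137]
force: [0.3, -0.6, -0.6]
grip_width: 0.0075
finger_force: 48.9
```

>>> play_rows --plan '[[[0,0,0],[0,0,0.07],1],[[0,0,0],[-0.5,0,0],1],[[0,0,0],[-0.8,0,0],1],[[0,0,0],[-0.8,0,0],1],[[0,0,0],[-0.8,0,0],1],[[0,0,0],[-0.59,0,0],1],[[0,0,0],[0,0,0],1],[[0,0,0],[0,0,0],1]]'

```text
clock: 25.45
position: [0.5133, 0.0384, 0.3035]
tool_rot: [2.62, -0.0, 0.123]
force: [-0.1, 0.1, -1.2]
grip_width: 0.0074
finger_force: 49.0
```

```bash
cat > tgt.py <<'E'
from h import *
from scipy.spatial.transform import Rotation as Ro
import sys
th=.127;c,s=np.cos(th),np.sin(th)
ys=np.array([c,s,0]);xs=np.array([s,-c,0]);zs=-.5*xs+np.array([0,0,np.sqrt(.75)]);xx=np.cross(ys,zs)
O=np.array([.5254,-.0619,.020]);L=.1194
RS=np.c_[ys,xx,-zs]
def err(back):
    st=bot.observe();p=np.array(st["position"]);R=Ro.from_euler("xyz",st["tool_rot"]).as_matrix()
    tgt=O+(L+back)*zs
    print("pos",p.round(4),"q",np.round(st["qpos"],2),"force",np.round(st["force"],1),"clk",st["clock"])
    print("shift units",(R.T@(tgt-p)/.025).round(2),"turn units",(Ro.from_matrix(R.T@RS).as_rotvec()/.15).round(2))
def board(n):
    f=load(n);X=cloud(f);px=f["pixels"].astype(int)
    m=(px[...,0]>px[...,2]*1.45)&(px[...,0]<190)
    q=(X-O);Q=np.stack([q@xx,q@ys,q@zs],-1)*1000
    m&=(abs(Q[...,0])<40)&(abs(Q[...,1])<85)&(Q[...,2]>-10)&(X[...,2]>.04)
    m=cv2.morphologyEx(m.astype(np.uint8),cv2.MORPH_OPEN,np.ones((3,3)))
    k,l,stt,_=cv2.connectedComponentsWithStats(m);i=1+np.argmax(stt[1:,4]);B=Q[l==i]
    print(n,stt[i],"slot-frame pct",np.percentile(B,[1,3,50,97,99],axis=0).round(1).tolist())
    A=np.c_[B[:,1],B[:,2],np.ones(len(B))];print(" plane x=a*y+b*z+c",np.linalg.lstsq(A,B[:,0],rcond=None)[0].round(3),rect(B[:,1:]/1000))
if __name__=="__main__": err(float(sys.argv[1]))
E
python3 - <<'E'
from tgt import *
err(.08)
for c in("side","scene"): snap(c,c+"6");board(c+"6")
a=cv2.resize(cv2.imread("pics/side6.png")[130:300,210:350],(400,486),interpolation=3)
b=cv2.resize(cv2.imread("pics/scene6.png")[130:300,180:320],(400,486),interpolation=3)
cv2.imwrite("pics/c6.png",np.hstack([a,b]))
E
```

```text
pos [0.5133 0.0384 0.3035] q [-1.16  0.53  0.98  1.86  0.1   1.03 -1.74] force [-0.1  0.1 -1.2] clk 25.45
shift units [-0.03 -2.16  3.87] turn units [-0.01  0.01 -0.03]Traceback (most recent call last):
  File "<stdin>", line 3, in <module>
  File "tgt.py", line 19, in board
    k,l,stt,_=cv2.connectedComponentsWithStats(m);i=1+np.argmax(stt[1:,4]);B=Q[l==i]
                                                      ~~~~~~~~~^^^^^^^^^^^
    return _wrapfunc(a, 'argmax', axis=axis, out=out, **kwds)
    return bound(*args, **kwds)
ValueError: attempt to get argmax of an empty sequence
```

>>> play_rows --plan '[[[0,-0.72,0],[0,0,0],1],[[0,-0.72,0],[0,0,0],1],[[0,-0.72,0],[0,0,0],1],[[0,0,0.8],[0,0,0],1],[[0,0,0.8],[0,0,0],1],[[0,0,0.8],[0,0,0],1],[[0,0,0.8],[0,0,0],1],[[0,0,0.6],[0,0,-0.02],1],[[0,0,0],[0,0,0],1],[[0,0,0],[0,0,0],1]]'

```text
clock: 26.75
position: [0.5136, 0.0387, 0.1943]
tool_rot: [2.618, 0.001, 0.126]
force: [0.5, 0.5, -0.6]
grip_width: 0.0075
finger_force: 48.9
```

```bash
python3 - <<'E'
from tgt import *
err(.08)
for c in("side","scene"): snap(c,c+"6")
a=cv2.resize(cv2.imread("pics/side6.png")[130:300,210:350],(400,486),interpolation=3)
b=cv2.resize(cv2.imread("pics/scene6.png")[130:300,180:320],(400,486),interpolation=3)
cv2.imwrite("pics/c6.png",np.hstack([a,b]))
for c in("side","scene"): board(c+"6")
E
```

```text
pos [0.5136 0.0387 0.1943] q [-1.08  0.68  0.87  1.96  0.02  0.8  -1.76] force [ 0.5  0.5 -0.6] clk 26.75
shift units [-0.04  0.02  0.09] turn units [-0.    0.01 -0.  ]
side6 [ 250  179   47   55 1899] slot-frame pct [[-2.4, -58.9, 84.1], [-1.2, -56.6, 87.0], [3.1, -2.1, 150.4], [7.3, 56.7, 216.3], [8.4, 58.7, 219.3]]
 plane x=a*y+b*z+c [-1.00e-03  1.00e-03  2.93e+00] (array([  0.3, 151.4]), array([120.9, 139.2]), 0.2)
scene6 [ 224  166   45   68 1567] slot-frame pct [[-1.3, -56.0, 85.1], [1.0, -52.9, 88.3], [4.0, 14.1, 151.6], [6.0, 61.1, 220.8], [17.5, 62.2, 222.3]]
 plane x=a*y+b*z+c [-0.009  0.015  1.838] (array([  3. , 162.7]), array([122. , 161.3]), 0.3)
```

View pics/c6.png

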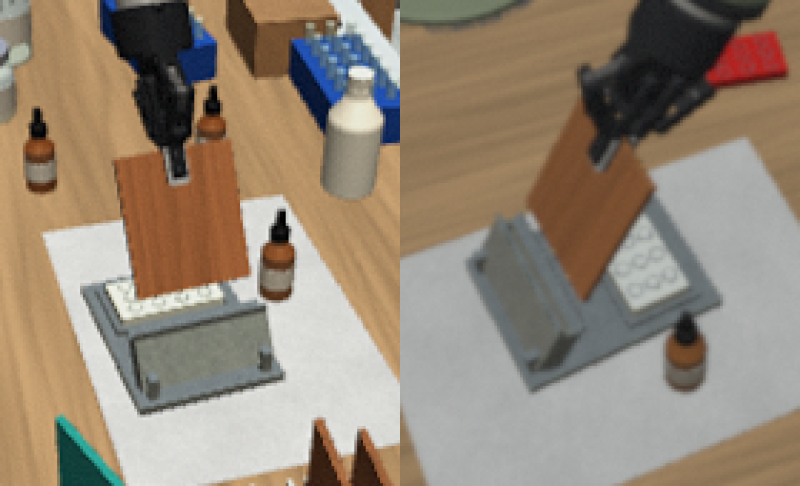

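>>> play_rows --plan '[[[-0.13,0.04,0],[0,0,0],1],[[0,0,0.4],[0,0,0],1],[[0,0,0.4],[0,0,0],1],[[0,0,0.4],[0,0,0],1],[[0,0,0.3],[0,0,0],1],[[0,0,0.3],[0,0,0],1],[[0,0,0],[0,0,0],1],[[0,0,0],[0,0,0],1]]'

```text
clock: 27.85
position: [0.5131, 0.0147, 0.1557]
tool_rot: [2.618, 0.001, 0.126]
force: [0.0, -0.4, -0.7]
grip_width: 0.0074
finger_force: 49.0
```

```bash
python3 tgt.py 0
```

```text
pos [0.5131 0.0147 0.1557] q [-1.01  0.73  0.83  2.01 -0.    0.69 -1.75] force [ 0.  -0.4 -0.7] clk 27.85
shift units [ 0.1  -0.03  1.48] turn units [-0.    0.01 -0.  ]
```

>>> play_rows --plan '[[[0,0,0.3],[0,0,0],1],[[0,0,0.3],[0,0,0],1],[[0,0,0.3],[0,0,0],1],[[0,0,0.3],[0,0,0],1],[[0,0,0.15],[0,0,0],1],[[0,0,0.1],[0,0,0],1],[[0,0,0],[0,0,0],1],[[0,0,0],[0,0,0],1]]'

```text
clock: 28.85
position: [0.5153, -0.0032, 0.1243]
tool_rot: [2.618, 0.001, 0.126]
force: [0.4, 0.1, -1.0]
grip_width: 0.0072
finger_force: 49.0
```

```bash
python3 tgt.py 0
```

```text
pos [ 0.5153 -0.0032  0.1243] q [-0.95  0.78  0.79  2.03 -0.02  0.61 -1.73] force [ 0.4  0.1 -1. ] clk 28.85
shift units [ 0.1  -0.02  0.03] turn units [-0.    0.01 -0.  ]
```

>>> play_rows --plan '[[[0,0,0.05],[0,0,0],1],[[0,0,0.05],[0,0,0],1],[[0,0,0],[0,0,0],1]]'

```text
clock: 29.22
position: [0.5154, -0.0031, 0.1232]
tool_rot: [2.62, 0.001, 0.127]
force: [-19.7, 24.6, 50.1]
grip_width: 0.0077
finger_force: 58.2
```

```bash
python3 tgt.py 0
```

```text
pos [ 0.5154 -0.0031  0.1232] q [-0.95  0.78  0.79  2.03 -0.02  0.6  -1.73] force [-19.7  24.6  50.1] clk 29.225
shift units [ 0.1  -0.   -0.01] turn units [-0.01  0.01  0.  ]
```

>>> play_rows --plan '[[[0,0,-0.06],[0,0,0],1],[[0,0,0],[0,0,0],1],[[0,0,0],[0,0,0],0.1],[[0,0,0],[0,0,0],0.1],[[0,0,0],[0,0,0],0.1],[[0,0,0],[0,0,0],0.1],[[0,0,-0.4],[0,0,0],0.1],[[0,0,-0.8],[0,0,0],0.1],[[0,0,-0.8],[0,0,0],0.1],[[0,0,-0.8],[0,0,0],0.1],[[0,0,-0.8],[0,0,0],0.1],[[0,0,-0.8],[0,0,0],0.1],[[0,0,0],[0,0,0],0.1],[[0,0,0],[0,0,0],0.1]]'

```text
clock: 30.98
position: [0.5084, 0.0506, 0.2184]
tool_rot: [2.618, 0.002, 0.126]
force: [-0.8, -0.5, -0.3]
grip_width: 0.0385
finger_force: 0.0
```

```bash
python3 - <<'E'
from tgt import *
err(.08)
for c in("side","scene","wrist"): snap(c,c+"7")
a=cv2.resize(cv2.imread("pics/side7.png")[150:290,220:330],(380,484),interpolation=3)
b=cv2.resize(cv2.imread("pics/scene7.png")[150:290,190:300],(380,484),interpolation=3)
cv2.imwrite("pics/c7.png",np.hstack([a,b]))
for c in("side","scene"): board(c+"7")
E
```

```text
pos [0.5084 0.0506 0.2184] q [-1.12  0.65  0.9   1.94  0.03  0.86 -1.78] force [-0.8 -0.5 -0.3] clk 30.975
shift units [ 0.11 -0.03  1.17] turn units [-0.    0.01 -0.  ]
side7 [ 254  208   44   37 1223] slot-frame pct [[-4.1, -61.3, 53.0], [-3.1, -59.3, 54.7], [1.2, -4.3, 95.8], [5.5, 52.8, 136.3], [6.8, 55.1, 138.0]]
 plane x=a*y+b*z+c [-1.000e-03 -3.500e-02  4.582e+00] (array([-2.9, 95.4]), array([ 87. , 122.1]), 89.6)
scene7 [ 218  184   36   60 1156] slot-frame pct [[-4.9, -60.1, 45.3], [-2.8, -57.6, 47.7], [2.0, 2.6, 96.7], [4.9, 57.2, 139.5], [5.4, 58.1, 140.6]]
 plane x=a*y+b*z+c [-2.000e-03 -4.500e-02  6.092e+00] (array([-1. , 92.6]), array([123.1,  99.4]), 1.0)
```

View pics/c7.png

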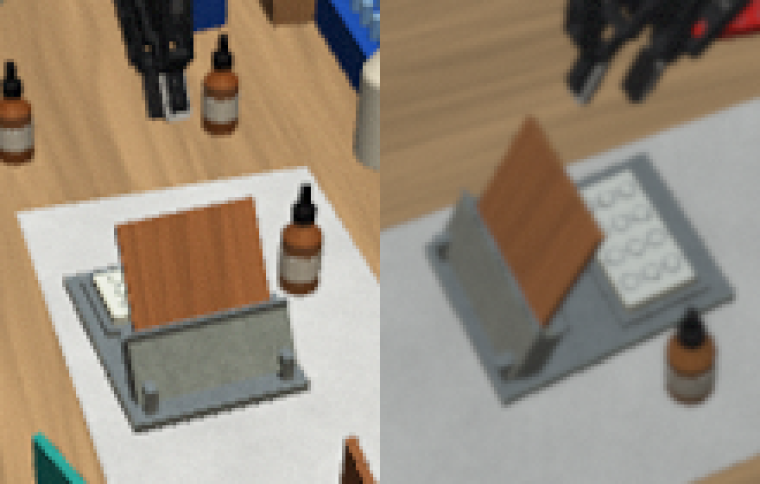

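The pictures show the board home in the slot: its top edge is at 139–140 mm along the slot axis and it leans about 0.04 rad within the slot's play. The white plate is level in the nest, and the gripper is clear of everything.

```bash
python3 -c "
from workcell import bot
print(bot.job_done())"
```

```text
the job is handed in; nothing more can be done
None
```

I laid the white spot plate level in the nest, slid the large board fully home in the leaning slot and let go of both, then handed the job in at about 31 s; no verdict came back.

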